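# Load and stack the stack-nest totes

### The arm

A 6-joint arm with a two-finger parallel gripper is mounted at the origin on a cart in front of the work surface, level with it; the furniture and walls round the work are solid. World frame = base frame: x ahead of the robot, y to its left, z up, the work surface at z = 0. Lengths are in m, angles in degrees, forces in N, time in s.
With the tool pointing down it reaches from about 0.35 to 0.875 m from the base axis. Payload 4.2 kg.
Tool frame: the origin (TCP) lies at the very end of the fingers, on their centre line; the grasp point (between the pads) lies 19 mm behind it; z points along the fingers, y is the line along which they close (so a half turn about z gives the same grasp; the last joint's range is limited). The gripper opens to 87 mm and grips with 3 to 60 N. Pads are 19 mm wide; open, the fingers measure 117 mm over their backs; the gripper's body (75 mm by 190 mm) begins 51 mm behind the grasp point.
Start: joints at [-50.214, 22.042, 0.453, 0, -68.411, -14.817], TCP at [0.264, -0.567, 0.223] pointing down, gripper open.
Joint ranges: [-179.83, 179.83], [-69.29, 118.12], [-61.27, 80.66], [-181.25, 117.63], [-171.15, -9.14], [-177.46, 177.46]. Speed limits (degrees/s): [159.86, 159.86, 180, 180, 180, 180].

### API

Orientations are given as a 3x3 rotation matrix whose columns are the frame's x, y, z axes.
In Python, from station import monitor, cams, ticket gives the robot as it stands.
- The arm moves only by the tool drive_tool, never from a script. Its argument "moves" is a list of rows, each an object with "delta_pos": the shift along the tool's x, y, z in mm, a list of three; "turn": the turn about the tool's z in rad; "claw": the opening, from 0 (shut) to 1 (fully open). A call has 1 to 12 rows; each row shifts and turns the commanded pose from where the row before left it, along the tool's axes as they then stand; what a row does not reach is not made up. A row lasts 1/8 s, in which the tool goes at most 62.5 mm and 10.7 degrees, less where a joint would pass 70% of its speed; a pose out of reach is approached as far as the arm can. A call is refused whole if a number of a shift passes 62.5 or a number of a turn 0.188, either way. A call with a gripper value outside its range is refused whole. The fingers move at their own pace and stop on an object; the grip force is fixed at half the most. Time passes only in rows, so rows that do not move let the fingers close. It gives the time, the measured TCP pose, the force, the opening and the grip force at its end, in the units of the state.
- monitor.sense(): the state, without advancing time (a new reading comes with each control period).
- cams.capture(name): name is "side" or "top" or "wrist"; returns a dict with "color" (400x640x3 uint8, red, green, blue), "range_z" (400x640 float32, m along the optical axis (not along the pixel's ray), 0 where there is no reading), "vertical_fov" (degrees; the focal length in pixels is half the picture's height over the tangent of half this angle, whatever the lens; pixels are square), "cx", "cy" (the principal point, pixels), "extrinsics" (4x4, takes a point from camera to world coordinates). Camera axes: x right, y down, z forward; pixel columns grow to the right and rows downward; lengths in m; the calibration is good to about 2 mm. A picture is of the moment at which its call begins.
- ticket.finish_job(): hands the job in; it is judged then, once.
The state is a dict: "time_s": time; "joints": joint angles; "joint_velocities": joint speeds; "effort": joint torques, N m; "tcp_pos": TCP position; "ee_rot": TCP orientation; "wrist_force": force on the tool from outside, world axes, zero at the start; "moment": the same for the moment, N m; "gripper_width": opening from 0.0 (shut) to 1.0 (fully open); "gripper_force": force on a finger pad.
Only numpy, scipy, OpenCV 4.12 (cv2) and the standard library are available. Lean on these libraries where they do the work, as an engineer would, in place of code of your own. Each camera call takes 0.05 s, during which the arm holds its last target. There are 200 camera calls.

### The job

The two small grey totes are nested one in the other. Lift the upper one out and stand the short sample jar upright on the floor of the lower tote; then put the upper tote back on top turned half a turn end for end, so that it sits level on the lower tote's ledges, inside its rim and clear of the jar, instead of nesting. Let nothing drop or tip over, and leave the tall jar, the beaker and the timer where they are.

Things in the scene. Friction and masses are not known exactly. Their poses are not given: they have to be found in the camera images.
- lower_tote: Lower of two equal grey plastic stack-nest totes, open on top. Origin: centre of its underside; x along its length, y across, z up. 160 (x) x 70 x 82 mm high, 2 mm walls, 2.5 mm floor, 0.16 kg, loose. Above z = 38 mm a wide collar with upright walls (inside 156 x 66 mm); below that a narrower foot (outside 146 x 60, inside 142 x 56 mm).
- upper_tote: Upper tote, same shape, size and axes as the lower; 0.13 to 0.21 kg. At the start nested in it the same way round, underside 44 mm above the lower's, so 44 mm of collar shows above the lower rim. Turned half a turn and centred it instead lands on the ledges, underside 74 mm above the lower's, with 5 mm of play each way lengthwise and 3 mm sideways inside the rim.
- upper_grip (a point): Middle of the upper tote at [0, 0, 65] mm in its frame. The collar can be gripped here from above across its 70 mm outside width (y); the outside is flat within 30 mm of the middle, from z = 40 to the rim at z = 82 mm.
- lower_ledges (a point): Middle between the lower tote's four ledges, at [-13, 0, 74] mm in its frame, the height of their tops (8 mm below the rim). They are in pairs at x = -57 and +31 mm, each 18 mm long, standing in from the long walls to 21 mm from the middle line. The foot has outside channels at the same x, which let ledges pass when two totes lie the same way round.
- upper_dip (a point): Middle of the dip cut in the rim of the upper tote's +x end wall (32 mm wide, 16 mm deep), at [79, 0, 66] mm in its frame; the -x end has a card holder and no dip. Dips at the same end: the totes nest. Dips at opposite ends: they stack.
- lower_dip (a point): Middle of the like dip in the rim of the lower tote's +x end wall, at [79, 0, 66] mm in its frame; the -x end has a card holder and no dip.
- jar_bay (a point): Point on the inner floor of the lower tote, at [-13, 0, 2.5] mm in its frame, between the channels, where the jar has most room: about 10 mm either way along the tote, 3 mm across. There the tote is 56 mm wide inside up to z = 38 mm and 66 mm above; lengthwise there are 58 mm or more to the end walls.
- clear_spot (a point): Point on the worktop in the middle of a clear patch to the right of the totes, 0.20 m (x) by 0.12 m (y), where a tote can be set down lying along x. Does not move.
- short_jar: The shorter of two upright round screw-lid sample jars: 50 mm diameter, 65 mm high, 0.09 to 0.18 kg, loose; origin at the centre of its underside. The lid stays on. The two jars may stand either way about.
- tall_jar: The taller sample jar, 62 mm diameter, 86 mm high, loose, too tall for the tote; origin at the centre of its underside. Bystander.
- beaker: Small glass beaker, 54 mm diameter, 69 mm high, loose; origin at the centre of its underside. Bystander.
- timer: Flat white three-key timer, 62 x 68 x 18 mm, loose; origin at the centre of its underside. Bystander.
Things that resemble listed ones, but are neither listed nor needed, are in the scene too. What is shaped like the short_jar but purple is not meant.

How it is judged:
By the outcome, as a careful person would: the job done as asked, in the order asked, and still so for the second after the job is handed in, with the robot touching nothing.
It also fails if it takes over 72 s, if anything falls off the work surface, if the arm or the gripper's body presses on something with over 40 N, if the wrist force passes 120 N, or if a joint passes its speed limit or range.

## Working session

There is one attempt and no reset: what is moved stays moved. The work goes in short steps, Python scripts to look and compute and a tool call to move; the robot and the scene stay as the last step left them, time stands still between calls to the robot, and variables do not carry over. Pictures are saved under pics/ and viewed, at most 10 in all, crops included, and the job is handed in when it is done.

Besides the shell and the picture viewer there is one more tool, called after "Call:" as name(argument=value, ...) on one line, values as JSON. drive_tool: Moves the arm, as the interface text tells. Its arguments: {"type":"object","properties":{"moves":{"type":"array","items":{"type":"object","properties":{"delta_pos":{"type":"array","items":{"type":"number"}},"turn":{"type":"number"},"claw":{"type":"number"}}}}},"required":["moves"]}

```bash
ls; mkdir -p pics
cat > h.py <<'E'
import numpy as np, cv2, pickle
from station import monitor, cams, ticket
def cap(n):
    d=cams.capture(n); pickle.dump(d,open(n+'.pkl','wb')); return d
def load(n): return pickle.load(open(n+'.pkl','rb'))
def f(d): return d['color'].shape[0]/2/np.tan(np.radians(d['vertical_fov']/2))
def world(d):
    z=d['range_z']; v,u=np.mgrid[:z.shape[0],:z.shape[1]]; F=f(d)
    p=np.stack([(u-d['cx'])*z/F,(v-d['cy'])*z/F,z],-1); E=np.array(d['extrinsics'])
    w=p@E[:3,:3].T+E[:3,3]; w[z==0]=np.nan; return w
def ray(d,u,v,h):
    E=np.array(d['extrinsics']); r=E[:3,:3]@np.array([(u-d['cx'])/f(d),(v-d['cy'])/f(d),1]); o=E[:3,3]
    return o+r*(h-o[2])/r[2]
E
python3 - <<'E'
from h import *
t=cap('top'); s=cap('side')
cv2.imwrite('pics/a.png',t['color'][...,::-1]); cv2.imwrite('pics/b.png',s['color'][...,::-1])
for d in (t,s): print(d['vertical_fov'],d['cx'],d['cy'],np.round(d['extrinsics'],3).tolist(),d['range_z'].min(),d['range_z'].max())
print(monitor.sense())
E
```

```text
pics
48.90199567663122 323.7291075731606 197.91028249820775 [[-0.025, -0.997, 0.078, 0.435], [-1.0, 0.026, 0.011, 0.052], [-0.013, -0.078, -0.997, 1.467], [0.0, 0.0, 0.0, 1.0]] 0.0 2.3535624
42.20941641482778 308.8367282112576 208.22506586789615 [[-0.908, -0.294, 0.298, 0.035], [-0.418, 0.61, -0.673, 1.23], [0.016, -0.736, -0.677, 1.246], [0.0, 0.0, 0.0, 1.0]] 0.0 3.802909
{'time_s': 0.1, 'joints': array([-5.02158599e+01,  2.20859493e+01,  3.88288383e-01, -2.39957491e-02,
       -6.84128526e+01, -1.48164738e+01]), 'joint_velocities': array([-0.02519476, -0.11193285,  0.13253148,  0.08514945, -0.04648668,
       -0.03959512]), 'effort': array([-2.71671581e-05, -3.91690922e+01,  1.87935090e+01,  4.23192233e+00,
        1.34697289e-02, -8.22777724e-05]), 'tcp_pos': array([ 0.26359713, -0.56609839,  0.22158135]), 'ee_rot': array([[-9.06611272e-01, -4.21965790e-01, -9.34967437e-04],
       [-4.21966810e-01,  9.06609626e-01,  1.73139606e-03],
       [ 1.17060572e-04,  1.96422841e-03, -9.99998064e-01]]), 'wrist_force': array([-0.08121537,  0.89006723,  0.86040027]), 'moment': array([ 0.01288077, -0.04679792, -0.00827564]), 'gripper_force': 0.0, 'gripper_width': 1.0003815772915834}
```

View pics/a.png

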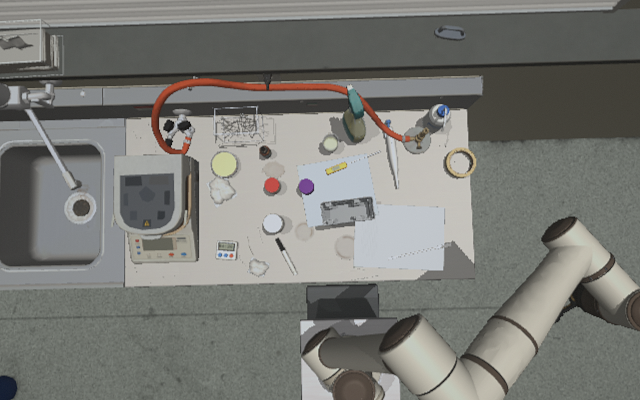

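View pics/b.png

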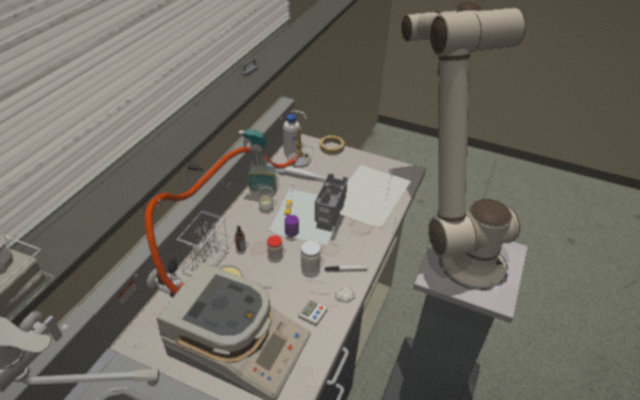

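The top view shows the nested totes at (347,211). Round things are at red (272,186), white (273,224), purple (306,187), (330,145), dark (265,153) and yellow (225,164). The timer is at (227,250). Next I measure their sizes and heights and enlarge the middle.

Run:
```python
from h import *
t=load('top'); s=load('side')
c=cv2.resize(t['color'][125:280,205:450],None,fx=3.2,fy=3.2,interpolation=cv2.INTER_CUBIC)
cv2.imwrite('pics/c.png',c[...,::-1])
w=world(t)
for n,(u,v) in dict(red=(272,186),white=(273,224),purple=(306,187),bk=(330,145),dark=(265,153),yel=(225,164),timer=(227,250),tote=(347,211),paper=(400,237),bench=(320,260)).items():
    p=w[v-3:v+4,u-3:u+4].reshape(-1,3); print(n,np.round(np.nanmedian(p,0),4), np.round(np.nanmax(w[v-12:v+13,u-12:u+13,2]),4))
    m=(w[v-16:v+17,u-16:u+17,2]>np.nanmedian(p[:,2])-.006); F=f(t); z=np.nanmedian(t['range_z'][v-3:v+4,u-3:u+4]); print('   eqdiam mm',round(2*np.sqrt(m.sum()/np.pi)*z/F*1000,1))
# tote rim points
m=(w[...,2]>.105)&(w[...,2]<.145); m[:, :310]=0;m[:,385:]=0;m[:190]=0;m[235:]=0
P=w[m]; print(len(P),np.percentile(P[:,2],[5,50,95])); r=cv2.minAreaRect((P[:,:2]*1000).astype(np.float32)); print(r)
x=np.round(np.nanpercentile(P,[1,99],axis=0),3); print(x)
```

```text
red [0.5872 0.2335 0.0652] 0.0727
   eqdiam mm 48.3
white [0.465  0.2292 0.0875] 0.0946
   eqdiam mm 59.0
purple [0.5809 0.1241 0.0669] 0.0753
   eqdiam mm 47.2
bk [0.7222 0.0437 0.0304] 0.0762
   eqdiam mm 57.8
dark [0.6962 0.2553 0.0588] 0.1057
   eqdiam mm 34.5
yel [0.6698 0.3949 0.0217] 0.0332
   eqdiam mm 89.8
timer [0.3849 0.3904 0.0171] 0.0261
   eqdiam mm 70.5
tote [ 0.5018 -0.0054  0.0481] 0.1346
   eqdiam mm 101.0
paper [ 0.4134 -0.1798  0.0016] 0.0102
   eqdiam mm 121.4
bench [0.3441 0.0866 0.001 ] 0.0099
   eqdiam mm 121.2
260 [0.11231602 0.12208059 0.13080835]
((501.45880126953125, -2.80645751953125), (72.0711669921875, 162.61129760742188), 5.515974998474121)
[[ 0.46  -0.084  0.108]
 [ 0.542  0.08   0.133]]
```

View pics/c.png

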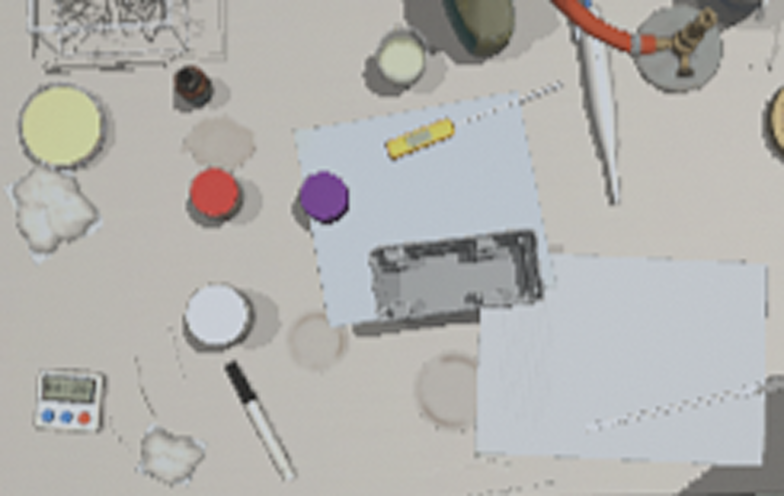

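The round candidates:
- **Red (272,186):** 65 mm high, about 49 mm across, so this is the short jar.
- **Purple (306,187):** the same shape, but excluded by its colour.
- **White (273,224):** 87 mm high, 60 mm across, so this is the tall jar.
- **(330,145):** the beaker.

The enlarged crop confirms the red lid. The totes are centred near (0.50,-0.003), with their long axis about 95.5° from x. I go there for a close look.

Call:
drive_tool(moves=[{"delta_pos": [-36,34,-8],"turn": 0,"claw": 1},{"delta_pos": [-36,34,-8],"turn": 0,"claw": 1},{"delta_pos": [-36,34,-8],"turn": 0,"claw": 1},{"delta_pos": [-36,34,-8],"turn": 0,"claw": 1},{"delta_pos": [-36,34,-8],"turn": 0,"claw": 1},{"delta_pos": [-36,34,-8],"turn": 0,"claw": 1},{"delta_pos": [-36,34,-8],"turn": 0,"claw": 1},{"delta_pos": [-36,34,-8],"turn": 0,"claw": 1},{"delta_pos": [-36,34,-8],"turn": 0,"claw": 1},{"delta_pos": [-36,34,-8],"turn": 0,"claw": 1},{"delta_pos": [-36,34,-8],"turn": 0,"claw": 1},{"delta_pos": [-36,34,-8],"turn": 0,"claw": 1}])

```text
time_s: 1.6
tcp_pos: [0.4833, -0.0127, 0.3186]
ee_rot: [[-0.906, -0.422, -0.0], [-0.422, 0.906, 0.0], [0.0, 0.0, -1.0]]
wrist_force: [0.3, 0.1, 0.0]
gripper_width: 1.003
gripper_force: 0.0
```

Call:
drive_tool(moves=[{"delta_pos": [0,0,0],"turn": -0.175,"claw": 1},{"delta_pos": [0,0,0],"turn": -0.175,"claw": 1},{"delta_pos": [0,0,0],"turn": -0.175,"claw": 1},{"delta_pos": [0,0,0],"turn": -0.175,"claw": 1},{"delta_pos": [0,0,0],"turn": -0.175,"claw": 1},{"delta_pos": [0,0,0],"turn": -0.175,"claw": 1},{"delta_pos": [0,0,0],"turn": -0.175,"claw": 1},{"delta_pos": [0,0,0],"turn": 0,"claw": 1}])

```text
time_s: 2.6
tcp_pos: [0.483, -0.0143, 0.3182]
ee_rot: [[0.088, -0.996, -0.001], [-0.996, -0.088, 0.0], [-0.0, 0.001, -1.0]]
wrist_force: [0.4, -0.2, 0.0]
gripper_width: 0.998
gripper_force: 0.0
```

Run:
```python
from h import *
w=cap('wrist'); s=monitor.sense(); print(s['tcp_pos'],s['ee_rot'].round(4).tolist(),s['joints'].round(1),s['wrist_force'])
print(np.round(w['extrinsics'],3).tolist(),w['vertical_fov'])
cv2.imwrite('pics/d.png',w['color'][...,::-1])
```

```text
[ 0.48300313 -0.01434504  0.31822082] [[0.0868, -0.9962, -0.0008], [-0.9962, -0.0868, -0.0], [-0.0001, 0.0008, -1.0]] [ 17.6   4.7  -8.9  -0.  -76.5 -12.6] [0.3260209  0.25088141 0.48279235]
[[-0.996, -0.086, -0.024, 0.49], [-0.089, 0.961, 0.263, -0.086], [0.0, 0.264, -0.964, 0.481], [0.0, 0.0, 0.0, 1.0]] 63.37138120766322
```

View pics/d.png

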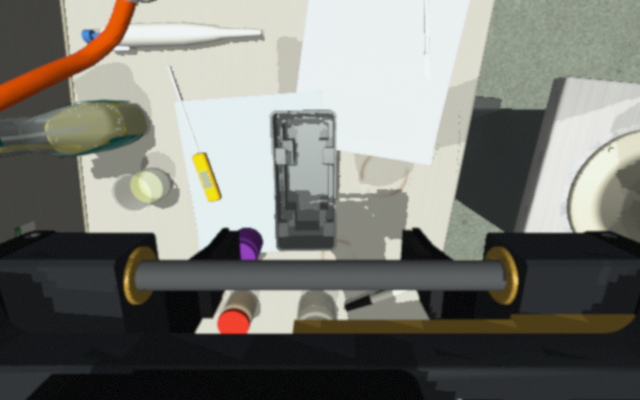

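The tote is at (275–337, 110–248) in the wrist view, where image up is world -y. An enlarged crop and rim fit should give the dip end and the exact pose.

Run:
```python
from h import *
d=load('wrist'); W=world(d)
c=cv2.resize(d['color'][95:260,255:355],None,fx=3.6,fy=3.6,interpolation=cv2.INTER_CUBIC)
t=load('top'); c2=cv2.resize(t['color'][190:232,312:384],None,fx=6,fy=6,interpolation=cv2.INTER_CUBIC)
o=np.zeros((600,800,3),np.uint8); o[:594,:360]=c[...,:]; o[:252,365:365+432]=c2; cv2.imwrite('pics/e.png',o[...,::-1])
for n,X in (('wrist',W),('top',world(t))):
    m=(X[...,2]>.115)&(X[...,2]<.14)&(abs(X[...,0]-.5)<.07)&(abs(X[...,1])<.1)
    P=X[m]; print(n,len(P),cv2.minAreaRect((P[:,:2]*1000).astype(np.float32)))
    c=np.array([.5015,-.003]); a=np.radians(95.5); ex=np.array([np.cos(a),np.sin(a)]); ey=np.array([-ex[1],ex[0]])
    q=(X[...,:2]-c); L=q@ex; S=q@ey
    for sg in (1,-1):
        # end wall height profile by S
        print(sg,[ (s, round(float(np.nanmax(np.where((L*sg>.07)&(L*sg<.088)&(abs(S-s/1e3)<.004),X[...,2],-1))),3)) for s in range(-32,33,8)])
# tall things profile
```

```text
wrist 1953 ((500.6632385253906, -2.4930419921875), (72.40856170654297, 162.75906372070312), 5.612714767456055)
1 [(-32, 0.128), (-24, 0.128), (-16, 0.128), (-8, 0.127), (0, 0.127), (8, 0.128), (16, 0.128), (24, 0.128), (32, 0.128)]
-1 [(-32, 0.128), (-24, 0.128), (-16, 0.128), (-8, 0.112), (0, 0.112), (8, 0.112), (16, 0.127), (24, 0.128), (32, 0.128)]
top 227 ((501.43231201171875, -2.5320968627929688), (72.0711669921875, 162.05999755859375), 5.515974998474121)
1 [(-32, 0.128), (-24, 0.128), (-16, 0.13), (-8, 0.134), (0, 0.132), (8, 0.131), (16, 0.131), (24, 0.128), (32, 0.131)]
-1 [(-32, 0.131), (-24, 0.133), (-16, 0.128), (-8, 0.113), (0, 0.113), (8, 0.115), (16, 0.125), (24, 0.131), (32, 0.132)]
```

View pics/e.png

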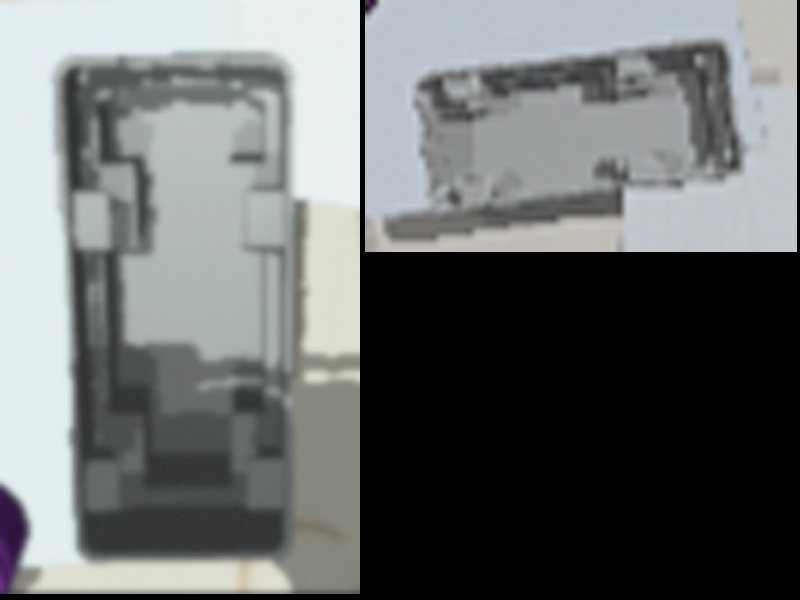

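Depth shows the dip (rim 112 mm instead of 128 mm) at the world -y end, and the ledge spacing in the crop agrees. So tote +x points to -84.5°, centred at (0.501,-0.0025). I grip the upper tote.

Call:
drive_tool(moves=[{"delta_pos": [-10,-19,30],"turn": -0.01,"claw": 1},{"delta_pos": [0,0,40],"turn": 0,"claw": 1},{"delta_pos": [0,0,40],"turn": 0,"claw": 1},{"delta_pos": [0,0,40],"turn": 0,"claw": 1},{"delta_pos": [0,0,38],"turn": 0,"claw": 1},{"delta_pos": [0,0,25],"turn": 0,"claw": 1},{"delta_pos": [0,0,15],"turn": 0,"claw": 1},{"delta_pos": [0,0,0],"turn": 0,"claw": 1}])

```text
time_s: 3.65
tcp_pos: [0.5004, -0.0029, 0.0894]
ee_rot: [[0.098, -0.995, -0.003], [-0.995, -0.098, -0.001], [0.001, 0.003, -1.0]]
wrist_force: [-0.3, 0.1, 0.7]
gripper_width: 0.998
gripper_force: 0.0
```

Call:
drive_tool(moves=[{"delta_pos": [0,0,0],"turn": 0,"claw": 0.7},{"delta_pos": [0,0,0],"turn": 0,"claw": 0.7},{"delta_pos": [0,0,0],"turn": 0,"claw": 0.7},{"delta_pos": [0,0,0],"turn": 0,"claw": 0.7},{"delta_pos": [0,0,0],"turn": 0,"claw": 0.7}])

```text
time_s: 4.28
tcp_pos: [0.5013, -0.0027, 0.0912]
ee_rot: [[0.1, -0.995, 0.0], [-0.995, -0.1, -0.0], [0.0, -0.0, -1.0]]
wrist_force: [-2.4, 0.5, 6.1]
gripper_width: 0.798
gripper_force: 29.9
```

Gripped, with the opening reading about 69.5 mm. I lift straight up gently.

Call:
drive_tool(moves=[{"delta_pos": [0,0,-5],"turn": 0,"claw": 0.7},{"delta_pos": [0,0,-8],"turn": 0,"claw": 0.7},{"delta_pos": [0,0,-10],"turn": 0,"claw": 0.7},{"delta_pos": [0,0,-10],"turn": 0,"claw": 0.7},{"delta_pos": [0,0,-10],"turn": 0,"claw": 0.7},{"delta_pos": [0,0,-12],"turn": 0,"claw": 0.7},{"delta_pos": [0,0,-12],"turn": 0,"claw": 0.7},{"delta_pos": [0,0,-12],"turn": 0,"claw": 0.7},{"delta_pos": [0,0,-12],"turn": 0,"claw": 0.7},{"delta_pos": [0,0,-12],"turn": 0,"claw": 0.7},{"delta_pos": [0,0,-12],"turn": 0,"claw": 0.7},{"delta_pos": [0,0,0],"turn": 0,"claw": 0.7}])

```text
time_s: 5.78
tcp_pos: [0.5019, -0.0025, 0.2067]
ee_rot: [[0.1, -0.995, 0.002], [-0.995, -0.1, 0.001], [-0.0, -0.002, -1.0]]
wrist_force: [-0.3, 0.2, -1.2]
gripper_width: 0.803
gripper_force: 29.9
```

Run:
```python
from h import *
s=cap('side'); 
c=cv2.resize(s['color'][140:300,200:440],None,fx=3.3,fy=3.3,interpolation=cv2.INTER_CUBIC); cv2.imwrite('pics/f.png',c[...,::-1])
X=world(load('top'))
# clear area heights at start picture
for y in np.arange(-.12,-.30,-.03):
    print(round(y,2),[round(float(np.nanmax(np.where((abs(X[...,0]-x)<.015)&(abs(X[...,1]-y)<.015),X[...,2],-1))),3) for x in np.arange(.30,.62,.03)])
```

```text
-0.12 [0.695, 0.008, 0.01, 0.008, 0.009, 0.011, 0.01, 0.011, 0.009, 0.009, 0.01]
-0.15 [0.01, 0.014, 0.012, 0.008, 0.009, 0.009, 0.009, 0.012, 0.007, 0.008, 0.006]
-0.18 [0.009, 0.009, 0.012, 0.01, 0.01, 0.013, 0.013, 0.009, 0.008, 0.021, 0.023]
-0.21 [0.008, 0.011, 0.014, 0.01, 0.01, 0.008, 0.008, 0.013, 0.01, 0.007, 0.009]
-0.24 [0.009, 0.008, 0.012, 0.008, 0.012, 0.008, 0.007, 0.011, 0.01, 0.01, 0.01]
-0.27 [0.639, 0.009, 0.012, 0.016, 0.012, 0.01, 0.01, 0.008, 0.009, 0.01, 0.009]
```

View pics/f.png

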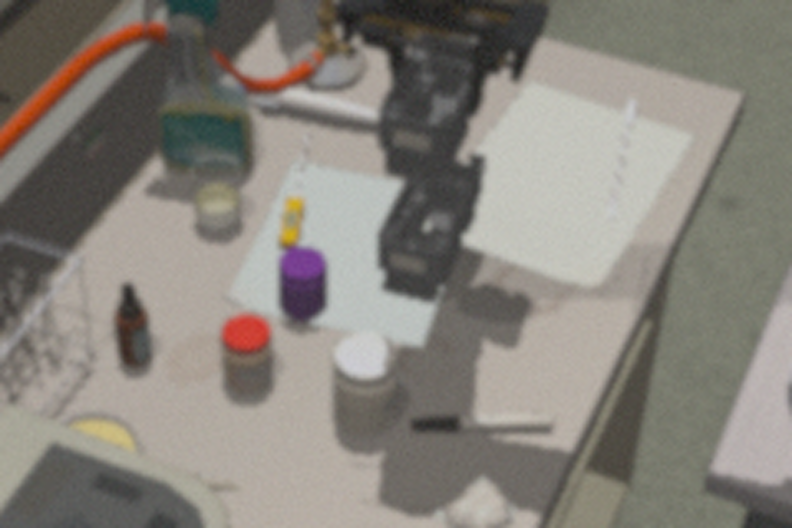

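The upper tote hangs level and clear, and the lower tote stayed in place. A thin rod on the sheet near the bench edge and the pipette tip near x=0.58 limit the patch, so I use (0.478,-0.182).

Call:
drive_tool(moves=[{"delta_pos": [15,4,0],"turn": 0,"claw": 0.7},{"delta_pos": [28,7,0],"turn": 0,"claw": 0.7},{"delta_pos": [30,7,0],"turn": 0,"claw": 0.7},{"delta_pos": [30,7,0],"turn": 0,"claw": 0.7},{"delta_pos": [30,7,0],"turn": 0,"claw": 0.7},{"delta_pos": [28,6,0],"turn": 0,"claw": 0.7},{"delta_pos": [15,4,0],"turn": 0,"claw": 0.7}])

```text
time_s: 6.7
tcp_pos: [0.4761, -0.1836, 0.2049]
ee_rot: [[0.098, -0.995, -0.002], [-0.995, -0.098, 0.0], [-0.0, 0.002, -1.0]]
wrist_force: [-1.0, -0.0, -1.2]
gripper_width: 0.803
gripper_force: 29.9
```

Call:
drive_tool(moves=[{"delta_pos": [0,0,0],"turn": 0.1,"claw": 0.7},{"delta_pos": [0,0,0],"turn": 0.16,"claw": 0.7},{"delta_pos": [0,0,0],"turn": 0.16,"claw": 0.7},{"delta_pos": [0,0,0],"turn": 0.16,"claw": 0.7},{"delta_pos": [0,0,0],"turn": 0.16,"claw": 0.7},{"delta_pos": [0,0,0],"turn": 0.16,"claw": 0.7},{"delta_pos": [0,0,0],"turn": 0.16,"claw": 0.7},{"delta_pos": [0,0,0],"turn": 0.16,"claw": 0.7},{"delta_pos": [0,0,0],"turn": 0.16,"claw": 0.7},{"delta_pos": [0,0,0],"turn": 0.16,"claw": 0.7},{"delta_pos": [0,0,0],"turn": 0.13,"claw": 0.7},{"delta_pos": [0,0,0],"turn": 0,"claw": 0.7}])

```text
time_s: 8.2
tcp_pos: [0.4767, -0.182, 0.2052]
ee_rot: [[-1.0, -0.002, -0.001], [-0.002, 1.0, 0.0], [0.001, 0.0, -1.0]]
wrist_force: [-0.2, -0.3, -1.5]
gripper_width: 0.802
gripper_force: 29.9
```

Call:
drive_tool(moves=[{"delta_pos": [0,0,25],"turn": 0,"claw": 0.7},{"delta_pos": [0,0,35],"turn": 0,"claw": 0.7},{"delta_pos": [0,0,35],"turn": 0,"claw": 0.7},{"delta_pos": [0,0,30],"turn": 0,"claw": 0.7},{"delta_pos": [0,0,15],"turn": 0,"claw": 0.7},{"delta_pos": [0,0,5],"turn": 0,"claw": 0.7},{"delta_pos": [0,0,5],"turn": 0,"claw": 0.7},{"delta_pos": [0,0,3],"turn": 0,"claw": 0.7},{"delta_pos": [0,0,2],"turn": 0,"claw": 0.7},{"delta_pos": [0,0,0],"turn": 0,"claw": 0.7}])

```text
time_s: 9.45
tcp_pos: [0.4771, -0.182, 0.0508]
ee_rot: [[-1.0, -0.001, 0.0], [-0.001, 1.0, -0.0], [-0.0, -0.0, -1.0]]
wrist_force: [0.6, -0.1, -1.5]
gripper_width: 0.806
gripper_force: 29.9
```

Call:
drive_tool(moves=[{"delta_pos": [0,0,1.5],"turn": 0,"claw": 0.7},{"delta_pos": [0,0,1.5],"turn": 0,"claw": 0.7},{"delta_pos": [0,0,1],"turn": 0,"claw": 0.7},{"delta_pos": [0,0,0],"turn": 0,"claw": 0.7}])

```text
time_s: 9.95
tcp_pos: [0.4772, -0.182, 0.0473]
ee_rot: [[-1.0, -0.001, 0.0], [-0.001, 1.0, -0.0], [-0.0, -0.0, -1.0]]
wrist_force: [-1.4, 2.1, 4.8]
gripper_width: 0.799
gripper_force: 29.9
```

Contact is light at about 5 N. I release, rise and head for the jar.

Call:
drive_tool(moves=[{"delta_pos": [0,0,0],"turn": 0,"claw": 1},{"delta_pos": [0,0,0],"turn": 0,"claw": 1},{"delta_pos": [0,0,0],"turn": 0,"claw": 1},{"delta_pos": [0,0,-10],"turn": 0,"claw": 1},{"delta_pos": [0,0,-30],"turn": 0,"claw": 1},{"delta_pos": [0,0,-50],"turn": 0,"claw": 1},{"delta_pos": [0,0,-55],"turn": 0,"claw": 1},{"delta_pos": [0,20,-55],"turn": -0.15,"claw": 1},{"delta_pos": [0,0,-50],"turn": -0.18,"claw": 1},{"delta_pos": [0,0,0],"turn": -0.18,"claw": 1},{"delta_pos": [0,0,0],"turn": -0.18,"claw": 1},{"delta_pos": [0,0,0],"turn": -0.18,"claw": 1}])

```text
time_s: 11.45
tcp_pos: [0.4767, -0.1619, 0.2974]
ee_rot: [[-0.64, -0.769, 0.001], [-0.769, 0.64, 0.0], [-0.001, -0.001, -1.0]]
wrist_force: [0.7, -0.2, -0.7]
gripper_width: 1.002
gripper_force: 0.0
```

Call:
drive_tool(moves=[{"delta_pos": [0,0,0],"turn": -0.18,"claw": 1},{"delta_pos": [0,0,0],"turn": -0.18,"claw": 1},{"delta_pos": [0,0,0],"turn": -0.18,"claw": 1},{"delta_pos": [0,0,0],"turn": -0.18,"claw": 1},{"delta_pos": [0,0,0],"turn": -0.18,"claw": 1},{"delta_pos": [0,0,0],"turn": -0.18,"claw": 1},{"delta_pos": [0,0,0],"turn": -0.18,"claw": 1},{"delta_pos": [0,0,0],"turn": -0.18,"claw": 1},{"delta_pos": [0,0,0],"turn": -0.18,"claw": 1},{"delta_pos": [0,0,0],"turn": -0.18,"claw": 1},{"delta_pos": [0,0,0],"turn": -0.18,"claw": 1},{"delta_pos": [0,0,0],"turn": -0.18,"claw": 1}])

```text
time_s: 12.95
tcp_pos: [0.4768, -0.162, 0.2972]
ee_rot: [[0.995, -0.105, 0.001], [-0.105, -0.995, -0.0], [0.001, -0.0, -1.0]]
wrist_force: [-0.2, 0.1, 0.6]
gripper_width: 1.0
gripper_force: 0.0
```

```bash
cat >> h.py <<'E'
def pose():
    s=monitor.sense(); R=s['ee_rot']; print('t',round(s['time_s'],2),'tcp',s['tcp_pos'].round(4),'yaw_y',round(np.degrees(np.arctan2(R[1,1],R[0,1]))%360,2),'J',s['joints'].round(1)); return s
def rel(s,p): # world target -> tool mm
    return np.round(s['ee_rot'].T@(np.array(p)-s['tcp_pos'])*1000,1)
def lid(d,h,c0,lo,hi):
    hsv=cv2.cvtColor(d['color'],cv2.COLOR_RGB2HSV); m=cv2.inRange(hsv,lo,hi)|(cv2.inRange(hsv,(172,)+lo[1:],(179,)+hi[1:]) if lo[0]==0 else 0)
    for c in cv2.findContours(m,cv2.RETR_EXTERNAL,cv2.CHAIN_APPROX_NONE)[0]:
        if cv2.contourArea(c)>60:
            (u,v),r=cv2.minEnclosingCircle(c); print('blob',(round(u),round(v)),r, ray(d,u,v,h).round(4))
E
python3 - <<'E'
from h import *
s=pose(); t=cap('top'); X=world(t)
lid(t,.065,None,(0,150,80),(6,255,255))
def rect(X,z0,z1,cx,cy,r):
    m=(X[...,2]>z0)&(X[...,2]<z1)&(np.hypot(X[...,0]-cx,X[...,1]-cy)<r); P=X[m]
    print(len(P),cv2.minAreaRect((P[:,:2]*1000).astype(np.float32)))
rect(X,.073,.095,.501,-.003,.1); rect(X,.073,.095,.477,-.182,.1); m=(abs(X[...,2]-.064)<.006)&(np.hypot(X[...,0]-.587,X[...,1]-.2335)<.045); P=X[m]; print(len(P),cv2.minEnclosingCircle((P[:,:2]*1000).astype(np.float32)),P.mean(0))
E
```

```text
t 12.95 tcp [ 0.4768 -0.162   0.2972] yaw_y 263.99 J [ -0.3   7.3  -8.8   0.  -73.8  84.3]
blob (271, 185) 6.812589168548584 [0.5918 0.2353 0.065 ]
blob (382, 120) 27.24436378479004 [ 0.7926 -0.128   0.065 ]
blob (174, 121) 33.3804817199707 [0.8084 0.548  0.065 ]
blob (308, 89) 39.319305419921875 [0.9022 0.1109 0.065 ]
blob (216, 86) 24.04692840576172 [0.9227 0.4118 0.065 ]
28 ((495.42132568359375, 74.12915802001953), (70.10778045654297, 8.059391021728516), 6.3609089851379395)
58 ((418.8656921386719, -181.97019958496094), (73.52828979492188, 40.697914123535156), 88.52355194091797)
158 ((594.2390747070312, 235.89430236816406), 24.674589157104492) [0.59367246 0.23631426 0.06542863]
```

Call:
drive_tool(moves=[{"delta_pos": [4,-25,0],"turn": 0,"claw": 1},{"delta_pos": [8,-44,0],"turn": 0,"claw": 1},{"delta_pos": [8,-44,0],"turn": 0,"claw": 1},{"delta_pos": [8,-44,0],"turn": 0,"claw": 1},{"delta_pos": [8,-44,0],"turn": 0,"claw": 1},{"delta_pos": [8,-44,0],"turn": 0,"claw": 1},{"delta_pos": [8,-44,0],"turn": 0,"claw": 1},{"delta_pos": [8,-44,0],"turn": 0,"claw": 1},{"delta_pos": [8,-44,0],"turn": 0,"claw": 1},{"delta_pos": [4,-31,0],"turn": -0.1,"claw": 1},{"delta_pos": [0,0,0],"turn": -0.1,"claw": 1},{"delta_pos": [0,0,0],"turn": 0,"claw": 1}])

```text
time_s: 14.5
tcp_pos: [0.5936, 0.2359, 0.2966]
ee_rot: [[0.996, 0.087, -0.0], [0.087, -0.996, -0.0], [-0.0, 0.0, -1.0]]
wrist_force: [-0.4, -0.7, 0.5]
gripper_width: 1.002
gripper_force: 0.0
```

```bash
cat >> h.py <<'E'
def rect(X,z0,z1,cx,cy,r):
    m=(X[...,2]>z0)&(X[...,2]<z1)&(np.hypot(X[...,0]-cx,X[...,1]-cy)<r); P=X[m]
    print(len(P),cv2.minAreaRect((P[:,:2]*1000).astype(np.float32)))
E
python3 - <<'E'
from h import *
s=pose(); w=cap('wrist'); X=world(w)
lid(w,.065,None,(0,150,60),(6,255,255))
m=(abs(X[...,2]-.065)<.006)&(np.hypot(X[...,0]-.593,X[...,1]-.2355)<.045); P=X[m]; print(len(P),cv2.minEnclosingCircle((P[:,:2]*1000).astype(np.float32)) if len(P) else 0)
t=cap('top'); T=world(t); lid(t,.065,None,(0,150,60),(6,255,255))
rect(T,.073,.095,.501,-.003,.1); rect(T,.073,.095,.477,-.182,.1)
E
```

```text
t 14.5 tcp [0.5936 0.2359 0.2966] yaw_y 274.97 J [ 36.2  21.3   9.8   0.  -78.5  58.8]
blob (319, 169) 18.832735061645508 [0.5946 0.2367 0.065 ]
1176 ((593.7706909179688, 236.5884552001953), 24.41023063659668)
blob (382, 120) 27.24436378479004 [ 0.7926 -0.128   0.065 ]
blob (178, 119) 34.92859649658203 [0.8147 0.5365 0.065 ]
blob (309, 90) 38.16094207763672 [0.8971 0.1077 0.065 ]
blob (224, 84) 16.140111923217773 [0.9286 0.3838 0.065 ]
201 ((501.5546569824219, -3.182281494140625), (72.14383697509766, 162.29714965820312), 5.335274696350098)
240 ((478.5321350097656, -150.47738647460938), (161.6134490966797, 135.21507263183594), 0.1750495284795761)
```

Call:
drive_tool(moves=[{"delta_pos": [0,-1,30],"turn": -0.007,"claw": 1},{"delta_pos": [0,0,45],"turn": 0,"claw": 1},{"delta_pos": [0,0,45],"turn": 0,"claw": 1},{"delta_pos": [0,0,45],"turn": 0,"claw": 1},{"delta_pos": [0,0,40],"turn": 0,"claw": 1},{"delta_pos": [0,0,30],"turn": 0,"claw": 1},{"delta_pos": [0,0,20],"turn": 0,"claw": 1},{"delta_pos": [0,0,12],"turn": 0,"claw": 1},{"delta_pos": [0,0,0],"turn": 0,"claw": 1}])

```text
time_s: 15.72
tcp_pos: [0.5934, 0.2361, 0.0292]
ee_rot: [[0.995, 0.095, -0.001], [0.095, -0.995, -0.001], [-0.001, 0.001, -1.0]]
wrist_force: [-0.1, -0.1, 0.1]
gripper_width: 0.999
gripper_force: 0.0
```

Call:
drive_tool(moves=[{"delta_pos": [0,0,0],"turn": 0,"claw": 0.45},{"delta_pos": [0,0,0],"turn": 0,"claw": 0.45},{"delta_pos": [0,0,0],"turn": 0,"claw": 0.45},{"delta_pos": [0,0,0],"turn": 0,"claw": 0.45},{"delta_pos": [0,0,0],"turn": 0,"claw": 0.45},{"delta_pos": [0,0,0],"turn": 0,"claw": 0.45},{"delta_pos": [0,0,0],"turn": 0,"claw": 0.45}])

```text
time_s: 16.6
tcp_pos: [0.5937, 0.2367, 0.0297]
ee_rot: [[0.995, 0.096, 0.0], [0.096, -0.995, 0.0], [0.0, -0.0, -1.0]]
wrist_force: [-0.5, 0.7, 1.2]
gripper_width: 0.55
gripper_force: 30.0
```

Call:
drive_tool(moves=[{"delta_pos": [0,0,-8],"turn": 0,"claw": 0.45},{"delta_pos": [0,0,-20],"turn": 0,"claw": 0.45},{"delta_pos": [0,0,-35],"turn": 0,"claw": 0.45},{"delta_pos": [0,0,-40],"turn": 0,"claw": 0.45},{"delta_pos": [0,0,-40],"turn": 0,"claw": 0.45},{"delta_pos": [0,0,-30],"turn": 0,"claw": 0.45},{"delta_pos": [0,0,-12],"turn": 0,"claw": 0.45},{"delta_pos": [0,0,0],"turn": 0,"claw": 0.45}])

```text
time_s: 17.6
tcp_pos: [0.5935, 0.2366, 0.2147]
ee_rot: [[0.995, 0.096, 0.0], [0.096, -0.995, 0.001], [0.0, -0.001, -1.0]]
wrist_force: [-0.3, -0.6, -1.9]
gripper_width: 0.553
gripper_force: 30.0
```

Call:
drive_tool(moves=[{"delta_pos": [-6,12,0],"turn": 0,"claw": 0.45},{"delta_pos": [-14,26,0],"turn": 0,"claw": 0.45},{"delta_pos": [-18,34,0],"turn": 0,"claw": 0.45},{"delta_pos": [-18,34,0],"turn": 0,"claw": 0.45},{"delta_pos": [-18,34,0],"turn": 0,"claw": 0.45},{"delta_pos": [-18,34,0],"turn": 0,"claw": 0.45},{"delta_pos": [-14,26,0],"turn": 0,"claw": 0.45},{"delta_pos": [-9,17,0],"turn": 0,"claw": 0.45},{"delta_pos": [0,0,0],"turn": 0,"claw": 0.45}])

```text
time_s: 18.73
tcp_pos: [0.4991, 0.0083, 0.214]
ee_rot: [[0.996, 0.094, -0.001], [0.094, -0.996, -0.0], [-0.001, 0.0, -1.0]]
wrist_force: [0.2, -0.2, -1.0]
gripper_width: 0.553
gripper_force: 30.0
```

Run:
```python
from h import *
s=pose(); w=cap('wrist'); X=world(w); rect(X,.073,.092,.5015,-.003,.1)
t=cap('top'); rect(world(t),.073,.092,.5015,-.003,.1)
# jar held : red blob
lid(w,s['tcp_pos'][2]+.035,None,(0,150,60),(6,255,255))
c=cv2.resize(w['color'][60:400,120:540],None,fx=1.5,fy=1.5); cv2.imwrite('pics/g.png',c[...,::-1])
```

```text
t 18.73 tcp [0.4991 0.0083 0.214 ] yaw_y 275.41 J [ 19.6  10.2 -17.5  -0.  -62.4  75.8]
2547 ((501.15338134765625, -2.72308349609375), (72.79785919189453, 162.49708557128906), 5.570772171020508)
18 ((473.0088195800781, -62.215606689453125), (7.449212551116943, 48.573368072509766), 13.443150520324707)
blob (320, 292) 50.01260757446289 [0.4939 0.0076 0.249 ]
blob (320, 257) 50.01009750366211 [0.5105 0.0092 0.249 ]
```

View pics/g.png

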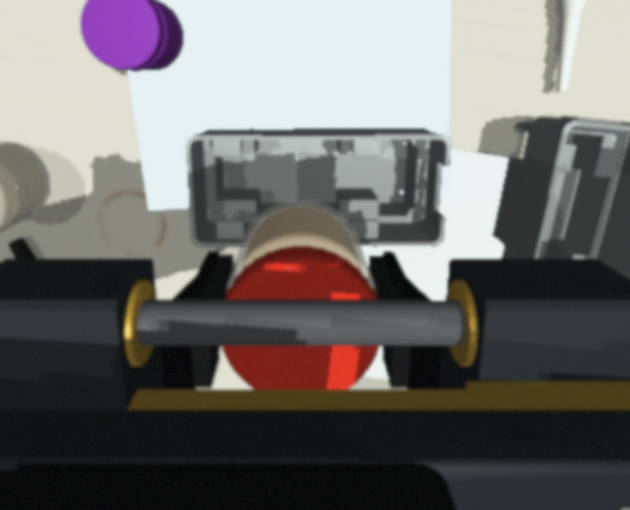

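The jar hangs straight over the lower tote. The wrist fit gives its centre as (0.5012,-0.0027), so the jar bay is at (0.500,0.010). I trim by (+1,-2) mm and lower.

Call:
drive_tool(moves=[{"delta_pos": [1,-2,15],"turn": 0,"claw": 0.45},{"delta_pos": [0,0,35],"turn": 0,"claw": 0.45},{"delta_pos": [0,0,35],"turn": 0,"claw": 0.45},{"delta_pos": [0,0,25],"turn": 0,"claw": 0.45},{"delta_pos": [0,0,15],"turn": 0,"claw": 0.45},{"delta_pos": [0,0,10],"turn": 0,"claw": 0.45},{"delta_pos": [0,0,10],"turn": 0,"claw": 0.45},{"delta_pos": [0,0,10],"turn": 0,"claw": 0.45},{"delta_pos": [0,0,10],"turn": 0,"claw": 0.45},{"delta_pos": [0,0,8],"turn": 0,"claw": 0.45},{"delta_pos": [0,0,4],"turn": 0,"claw": 0.45},{"delta_pos": [0,0,0],"turn": 0,"claw": 0.45}])

```text
time_s: 20.32
tcp_pos: [0.5007, 0.0115, 0.0374]
ee_rot: [[0.995, 0.096, -0.0], [0.096, -0.995, -0.0], [-0.0, 0.0, -1.0]]
wrist_force: [-1.5, -0.0, -1.6]
gripper_width: 0.55
gripper_force: 30.0
```

Call:
drive_tool(moves=[{"delta_pos": [0,0,1.5],"turn": 0,"claw": 0.45},{"delta_pos": [0,0,1.5],"turn": 0,"claw": 0.45},{"delta_pos": [0,0,0],"turn": 0,"claw": 0.45}])

```text
time_s: 20.7
tcp_pos: [0.5008, 0.0116, 0.0346]
ee_rot: [[0.995, 0.096, 0.0], [0.096, -0.995, 0.0], [0.0, -0.0, -1.0]]
wrist_force: [-0.5, 0.3, -1.3]
gripper_width: 0.555
gripper_force: 30.0
```

Call:
drive_tool(moves=[{"delta_pos": [0,0,1.5],"turn": 0,"claw": 0.45},{"delta_pos": [0,0,1],"turn": 0,"claw": 0.45},{"delta_pos": [0,0,0],"turn": 0,"claw": 0.45}])

```text
time_s: 21.08
tcp_pos: [0.5009, 0.0116, 0.0323]
ee_rot: [[0.995, 0.096, 0.0], [0.096, -0.995, -0.0], [0.0, 0.0, -1.0]]
wrist_force: [-0.5, -0.5, 2.8]
gripper_width: 0.552
gripper_force: 30.0
```

The jar is on the floor (force turns to +2.8 N at the expected height). I open part way to clear the end walls and rise, then look.

Call:
drive_tool(moves=[{"delta_pos": [0,0,0],"turn": 0,"claw": 0.72},{"delta_pos": [0,0,0],"turn": 0,"claw": 0.72},{"delta_pos": [0,0,0],"turn": 0,"claw": 0.72},{"delta_pos": [0,0,-10],"turn": 0,"claw": 0.72},{"delta_pos": [0,0,-20],"turn": 0,"claw": 0.72},{"delta_pos": [0,0,-40],"turn": 0,"claw": 0.72},{"delta_pos": [0,0,-50],"turn": 0,"claw": 1},{"delta_pos": [0,0,-50],"turn": 0,"claw": 1},{"delta_pos": [0,0,-50],"turn": 0,"claw": 1},{"delta_pos": [0,0,-40],"turn": 0,"claw": 1},{"delta_pos": [0,0,0],"turn": 0,"claw": 1}])

```text
time_s: 22.45
tcp_pos: [0.5023, 0.0119, 0.2966]
ee_rot: [[0.995, 0.096, 0.009], [0.096, -0.995, 0.002], [0.009, -0.001, -1.0]]
wrist_force: [-0.5, 0.2, -0.1]
gripper_width: 0.996
gripper_force: 0.0
```

Run:
```python
from h import *
s=pose(); w=cap('wrist'); X=world(w); rect(X,.075,.092,.5015,-.003,.1)
lid(w,.0675,None,(0,150,60),(6,255,255))
m=(abs(X[...,2]-.068)<.006)&(np.hypot(X[...,0]-.501,X[...,1]-.0116)<.03); P=X[m]; print(len(P),cv2.minEnclosingCircle((P[:,:2]*1000).astype(np.float32)) if len(P) else 0,np.median(P,0),P[:,2].std())
rect(X,.073,.092,.477,-.182,.1)
t=cap('top'); rect(world(t),.073,.092,.5015,-.003,.1);lid(t,.0675,None,(0,150,60),(6,255,255))
cv2.imwrite('pics/i.png',w['color'][...,::-1])
```

```text
t 22.45 tcp [0.5023 0.0119 0.2966] yaw_y 275.53 J [ 19.9   7.   -9.3   0.1 -73.2  75.6]
1283 ((501.3138122558594, -2.7753829956054688), (72.66925811767578, 162.12380981445312), 5.685462951660156)
blob (320, 173) 19.259681701660156 [0.5009 0.0118 0.0675]
1191 ((501.11578369140625, 11.328601837158203), 24.3267765045166) [0.5014331  0.01114984 0.06781095] 0.0009235153440367309
1751 ((491.568115234375, -150.02609252929688), (135.39178466796875, 139.79977416992188), 89.01273345947266)
22 ((472.78692626953125, -51.9182014465332), (5.275145530700684, 66.88819885253906), 6.372091293334961)
blob (382, 120) 27.24436378479004 [ 0.7919 -0.1277  0.0675]
blob (308, 90) 39.204689025878906 [0.898  0.1108 0.0675]
blob (210, 112) 60.127716064453125 [0.8332 0.4297 0.0675]
```

View pics/i.png

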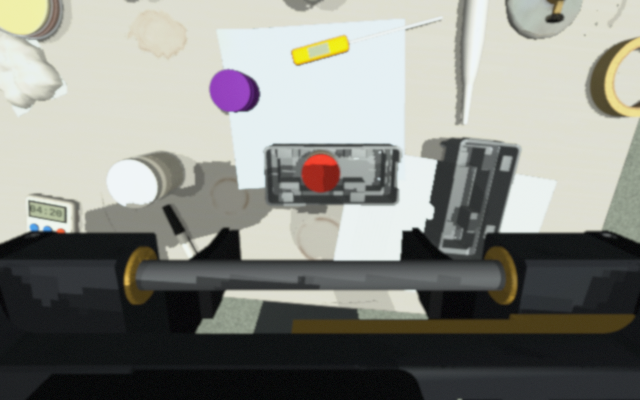

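The lid at (320,173) shows the jar upright in the lower tote, at (0.501,0.0115). The upper tote stands at (473,195). I measure its pose.

Run:
```python
from h import *
X=world(load('wrist')).copy(); X[X[...,1]>-.12]=np.nan; rect(X,.075,.092,.477,-.182,.12)
s=pose(); print(rel(s,(.477,-.182,.2)))
```

```text
1244 ((491.0733947753906, -181.84292602539062), (73.263916015625, 138.8094940185547), 89.93400573730469)
t 22.55 tcp [0.5003 0.0116 0.2923] yaw_y 275.5 J [ 19.9   7.2  -9.7  -0.  -73.1  75.6]
[-41.7 190.6  92.1]
```

Call:
drive_tool(moves=[{"delta_pos": [-4,18,0],"turn": 0,"claw": 1},{"delta_pos": [-9,40,0],"turn": 0,"claw": 1},{"delta_pos": [-10,45,0],"turn": 0,"claw": 1},{"delta_pos": [-10,45,0],"turn": 0,"claw": 1},{"delta_pos": [-9,43,0],"turn": 0,"claw": 1},{"delta_pos": [0,0,0],"turn": 0.096,"claw": 1},{"delta_pos": [0,0,0],"turn": 0,"claw": 1}])

```text
time_s: 23.42
tcp_pos: [0.4763, -0.1836, 0.2908]
ee_rot: [[1.0, -0.001, -0.003], [-0.001, -1.0, 0.0], [-0.003, -0.0, -1.0]]
wrist_force: [-0.1, 0.7, -0.7]
gripper_width: 1.003
gripper_force: 0.0
```

Run:
```python
from h import *
s=pose(); w=cap('wrist'); X=world(w).copy(); X[X[...,1]>-.12]=np.nan; rect(X,.075,.092,.477,-.182,.12)
Z=X[...,2]; m=(Z>.075)&(Z<.092)&(abs(X[...,0]-.477)<.1); P=X[m]; print(np.percentile(P,[0.5,99.5],axis=0).round(4))
m2=m&(abs(X[...,1]+.182)<.02); print(np.percentile(X[m2][:,0],[1,10,50,90,99]).round(4))
t=cap('top'); T=world(t).copy(); T[T[...,1]>-.13]=np.nan; rect(T,.073,.092,.477,-.182,.12)
```

```text
t 23.43 tcp [ 0.4763 -0.1836  0.2908] yaw_y 269.97 J [ -2.8   8.3  -8.5  -0.  -73.3  92.8]
1253 ((478.8468322753906, -181.7578582763672), (72.33230590820312, 161.56488037109375), 89.95362854003906)
[[ 0.3985 -0.2178  0.075 ]
 [ 0.5596 -0.1458  0.0847]]
[0.3983 0.4003 0.5585 0.5596 0.5596]
63 ((421.6828918457031, -181.62449645996094), (72.85334777832031, 46.923282623291016), 89.49408721923828)
```

The upper tote is centred at (0.4788,-0.1818), squared to x. I descend and grip.

Call:
drive_tool(moves=[{"delta_pos": [2,-2,30],"turn": 0,"claw": 1},{"delta_pos": [0,0,45],"turn": 0,"claw": 1},{"delta_pos": [0,0,45],"turn": 0,"claw": 1},{"delta_pos": [0,0,45],"turn": 0,"claw": 1},{"delta_pos": [0,0,40],"turn": 0,"claw": 1},{"delta_pos": [0,0,25],"turn": 0,"claw": 1},{"delta_pos": [0,0,13],"turn": 0,"claw": 1},{"delta_pos": [0,0,0],"turn": 0,"claw": 1}])

```text
time_s: 24.52
tcp_pos: [0.4791, -0.1803, 0.0486]
ee_rot: [[1.0, 0.002, -0.002], [0.002, -1.0, -0.0], [-0.002, 0.0, -1.0]]
wrist_force: [0.5, 0.2, 0.3]
gripper_width: 1.0
gripper_force: 0.0
```

Call:
drive_tool(moves=[{"delta_pos": [0,0,0],"turn": 0,"claw": 0.7},{"delta_pos": [0,0,0],"turn": 0,"claw": 0.7},{"delta_pos": [0,0,0],"turn": 0,"claw": 0.7},{"delta_pos": [0,0,0],"turn": 0,"claw": 0.7},{"delta_pos": [0,0,0],"turn": 0,"claw": 0.7}])

```text
time_s: 25.15
tcp_pos: [0.48, -0.1806, 0.05]
ee_rot: [[1.0, 0.001, 0.002], [0.001, -1.0, -0.0], [0.002, 0.0, -1.0]]
wrist_force: [-0.2, 0.6, 5.6]
gripper_width: 0.804
gripper_force: 30.0
```

Call:
drive_tool(moves=[{"delta_pos": [0,0,-8],"turn": 0,"claw": 0.7},{"delta_pos": [0,0,-20],"turn": 0,"claw": 0.7},{"delta_pos": [0,0,-35],"turn": 0,"claw": 0.7},{"delta_pos": [0,0,-40],"turn": 0,"claw": 0.7},{"delta_pos": [0,0,-40],"turn": 0,"claw": 0.7},{"delta_pos": [0,0,-20],"turn": 0.08,"claw": 0.7},{"delta_pos": [0,0,-7],"turn": 0.15,"claw": 0.7},{"delta_pos": [0,0,0],"turn": 0.16,"claw": 0.7},{"delta_pos": [0,0,0],"turn": 0.16,"claw": 0.7},{"delta_pos": [0,0,0],"turn": 0.16,"claw": 0.7},{"delta_pos": [0,0,0],"turn": 0.16,"claw": 0.7},{"delta_pos": [0,0,0],"turn": 0.16,"claw": 0.7}])

```text
time_s: 26.65
tcp_pos: [0.4786, -0.1804, 0.2186]
ee_rot: [[0.51, -0.86, -0.002], [-0.86, -0.51, 0.001], [-0.001, 0.001, -1.0]]
wrist_force: [-0.1, 0.2, -1.2]
gripper_width: 0.799
gripper_force: 30.0
```

Call:
drive_tool(moves=[{"delta_pos": [0,0,0],"turn": 0.16,"claw": 0.7},{"delta_pos": [0,0,0],"turn": 0.16,"claw": 0.7},{"delta_pos": [0,0,0],"turn": 0.126,"claw": 0.7},{"delta_pos": [0,0,0],"turn": 0,"claw": 0.7}])

```text
time_s: 27.15
tcp_pos: [0.4787, -0.1804, 0.2186]
ee_rot: [[0.096, -0.995, -0.001], [-0.995, -0.096, 0.0], [-0.001, 0.001, -1.0]]
wrist_force: [-0.3, -0.6, -0.9]
gripper_width: 0.803
gripper_force: 30.0
```

Run:
```python
from h import *
s=pose(); print(rel(s,(.5012,-.0028,s['tcp_pos'][2])))
t=cap('top'); rect(world(t),.073,.092,.5015,-.003,.1)
w=cap('wrist'); X=world(w); z=s['tcp_pos'][2]; m=(X[...,2]>z-.049+.074)&(X[...,2]<z-.049+.094)&(np.hypot(X[...,0]-s['tcp_pos'][0],X[...,1]-s['tcp_pos'][1])<.1); P=X[m]
q=(P-s['tcp_pos'])@s['ee_rot']; print(len(q),np.percentile(q,[.5,99.5],axis=0).round(4)); rect(X,.073,.092,.5015,-.003,.1)
```

```text
t 27.15 tcp [ 0.4787 -0.1804  0.2186] yaw_y 185.51 J [ -2.5  11.2 -15.5  -0.  -63.4   8. ]
[-1.747e+02 -3.940e+01  1.000e-01]
91 ((495.824462890625, 57.951622009277344), (72.92232513427734, 42.12566375732422), 8.722296714782715)
7099 [[-0.029  -0.0458 -0.0437]
 [ 0.0788  0.0436 -0.025 ]]
0 ((0.0, 0.0), (0.0, 0.0), 0.0)
```

The held tote's centre sits about 1.5 mm to the tool's -x, so I allow for that. I carry it over and stop above.

Call:
drive_tool(moves=[{"delta_pos": [-12,-3,0],"turn": 0,"claw": 0.7},{"delta_pos": [-27,-6,0],"turn": 0,"claw": 0.7},{"delta_pos": [-32,-7,0],"turn": 0,"claw": 0.7},{"delta_pos": [-32,-7,0],"turn": 0,"claw": 0.7},{"delta_pos": [-32,-7,0],"turn": 0,"claw": 0.7},{"delta_pos": [-26,-6,0],"turn": 0,"claw": 0.7},{"delta_pos": [-12,-3,0],"turn": 0,"claw": 0.7},{"delta_pos": [0,0,0],"turn": 0,"claw": 0.7},{"delta_pos": [0,0,20],"turn": 0,"claw": 0.7},{"delta_pos": [0,0,20],"turn": 0,"claw": 0.7},{"delta_pos": [0,0,10],"turn": 0,"claw": 0.7},{"delta_pos": [0,0,0],"turn": 0,"claw": 0.7}])

```text
time_s: 28.75
tcp_pos: [0.5014, -0.0053, 0.1686]
ee_rot: [[0.094, -0.996, -0.001], [-0.996, -0.094, -0.001], [0.0, 0.001, -1.0]]
wrist_force: [-0.0, 0.6, -2.0]
gripper_width: 0.8
gripper_force: 30.0
```

Run:
```python
from h import *
s=pose(); z=s['tcp_pos'][2]; w=cap('wrist'); X=world(w)
for lo,hi in ((z+.022,z+.04),(.07,.09)):
    m=(X[...,2]>lo)&(X[...,2]<hi)&(np.hypot(X[...,0]-.501,X[...,1])<.1); P=X[m]; q=(P-s['tcp_pos'])@s['ee_rot']; print(len(q), np.percentile(q,[.5,99.5],axis=0).round(4) if len(q) else '')
c=np.vstack([cv2.resize(w['color'][60:260,200:440],None,fx=2.4,fy=2.4)[:, :]]); 
sd=cap('side'); c2=cv2.resize(sd['color'][150:270,270:400],None,fx=4,fy=4); o=np.zeros((480,800,3),np.uint8); o[:,:520]=c2; o[:,520:]=cv2.resize(w['color'][100:270,250:350],(280,480)); cv2.imwrite('pics/j.png',o[...,::-1])
S=world(sd); 
for lo,hi in ((z+.022,z+.04),(.076,.09)):
    m=(S[...,2]>lo)&(S[...,2]<hi)&(np.hypot(S[...,0]-.501,S[...,1])<.1); q=(S[m]-s['tcp_pos'])@s['ee_rot']; print('side',len(q),np.percentile(q,[1,99],axis=0).round(4))
```

```text
t 28.75 tcp [ 0.5014 -0.0053  0.1686] yaw_y 185.4 J [ 18.   12.9 -21.1   0.  -56.  -12.6]
9868 [[-0.0287 -0.0451 -0.0386]
 [ 0.0787  0.0434 -0.0222]]
0 
side 148 [[-0.0873 -0.0462 -0.0376]
 [ 0.0617  0.0445 -0.0221]]
side 80 [[-0.0901 -0.035   0.0826]
 [ 0.0755  0.0374  0.0926]]
```

View pics/j.png

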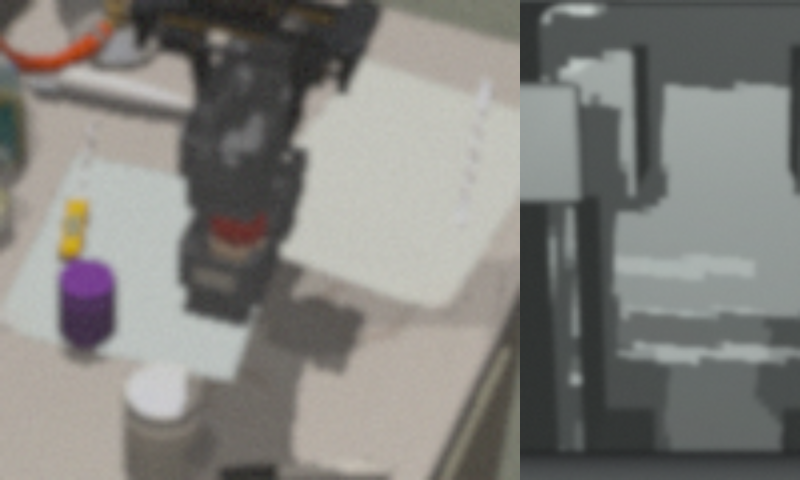

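The held tote is over the lower one, with the jar's red lid visible between them. Estimated centring error is under 1 mm each way, so I lower it.

Call:
drive_tool(moves=[{"delta_pos": [0,0,10],"turn": 0,"claw": 0.7},{"delta_pos": [0,0,12],"turn": 0,"claw": 0.7},{"delta_pos": [0,0,8],"turn": 0,"claw": 0.7},{"delta_pos": [0,0,4],"turn": 0,"claw": 0.7},{"delta_pos": [0,0,2],"turn": 0,"claw": 0.7},{"delta_pos": [0,0,2],"turn": 0,"claw": 0.7},{"delta_pos": [0,0,2],"turn": 0,"claw": 0.7},{"delta_pos": [0,0,1.5],"turn": 0,"claw": 0.7},{"delta_pos": [0,0,0],"turn": 0,"claw": 0.7}])

```text
time_s: 29.98
tcp_pos: [0.5017, -0.0046, 0.1275]
ee_rot: [[0.095, -0.995, -0.0], [-0.995, -0.095, -0.0], [0.0, 0.0, -1.0]]
wrist_force: [0.2, 0.0, -1.4]
gripper_width: 0.801
gripper_force: 30.0
```

Call:
drive_tool(moves=[{"delta_pos": [0,0,1.5],"turn": 0,"claw": 0.7},{"delta_pos": [0,0,0],"turn": 0,"claw": 0.7}])

```text
time_s: 30.22
tcp_pos: [0.5017, -0.0047, 0.1259]
ee_rot: [[0.095, -0.995, -0.0], [-0.995, -0.095, -0.0], [0.0, 0.0, -1.0]]
wrist_force: [0.1, -0.3, -1.2]
gripper_width: 0.801
gripper_force: 30.0
```

Call:
drive_tool(moves=[{"delta_pos": [0,0,1.5],"turn": 0,"claw": 0.7},{"delta_pos": [0,0,1],"turn": 0,"claw": 0.7},{"delta_pos": [0,0,0],"turn": 0,"claw": 0.7}])

```text
time_s: 30.6
tcp_pos: [0.5019, -0.0046, 0.124]
ee_rot: [[0.095, -0.995, 0.001], [-0.995, -0.095, -0.0], [0.0, -0.001, -1.0]]
wrist_force: [-1.1, -0.0, 2.4]
gripper_width: 0.805
gripper_force: 30.0
```

It made contact at TCP 0.124, which matches resting on the ledges at 74 mm. I press half a millimetre, release, and rise.

Call:
drive_tool(moves=[{"delta_pos": [0,0,0.5],"turn": 0,"claw": 0.7},{"delta_pos": [0,0,0],"turn": 0,"claw": 0.7},{"delta_pos": [0,0,0],"turn": 0,"claw": 0.9},{"delta_pos": [0,0,0],"turn": 0,"claw": 1},{"delta_pos": [0,0,0],"turn": 0,"claw": 1},{"delta_pos": [0,0,-8],"turn": 0,"claw": 1},{"delta_pos": [0,0,-20],"turn": 0,"claw": 1},{"delta_pos": [0,0,-40],"turn": 0,"claw": 1},{"delta_pos": [0,0,-50],"turn": 0,"claw": 1},{"delta_pos": [0,0,-50],"turn": 0,"claw": 1},{"delta_pos": [0,0,-30],"turn": 0,"claw": 1},{"delta_pos": [0,0,0],"turn": 0,"claw": 1}])

```text
time_s: 32.1
tcp_pos: [0.5029, -0.0045, 0.3244]
ee_rot: [[0.095, -0.995, 0.007], [-0.995, -0.095, 0.002], [-0.001, -0.007, -1.0]]
wrist_force: [-0.8, 0.9, -0.2]
gripper_width: 1.0
gripper_force: 0.0
```

Run:
```python
from h import *
s=pose(); w=cap('wrist'); X=world(w); rect(X,.147,.168,.5015,-.003,.1)
c=np.array([.5013,-.0028]); a=np.radians(-84.5); ex=np.array([np.cos(a),np.sin(a)]); ey=np.array([-ex[1],ex[0]])
q=X[...,:2]-c; L=q@ex; S=q@ey
for sg in (1,-1): print(sg,[(k,round(float(np.nanmax(np.where((L*sg>.07)&(L*sg<.088)&(abs(S-k/1e3)<.004),X[...,2],-1))),3)) for k in range(-32,33,8)])
A=X[(X[...,2]>.15)&(X[...,2]<.168)&(abs(L)<.085)&(abs(S)<.04)]; M=np.c_[(A[:,:2]-c)@ex,(A[:,:2]-c)@ey,np.ones(len(A))]; print('rim plane slope',np.linalg.lstsq(M,A[:,2],rcond=None)[0].round(4))
rect(X,.076,.0835,.5015,-.003,.1)
sd=cap('side'); t=cap('top'); c2=cv2.resize(sd['color'][150:290,200:400],None,fx=4,fy=4); cv2.imwrite('pics/k.png',c2[...,::-1])
```

```text
t 32.1 tcp [ 0.5029 -0.0045  0.3244] yaw_y 185.45 J [ 18.    6.4  -6.1   0.  -77.1 -12.6]
2215 ((502.32391357421875, -2.2525711059570312), (72.31698608398438, 162.36541748046875), 5.4701690673828125)
1 [(-32, 0.158), (-24, 0.158), (-16, 0.159), (-8, 0.158), (0, 0.158), (8, 0.159), (16, 0.158), (24, 0.159), (32, 0.159)]
-1 [(-32, 0.158), (-24, 0.158), (-16, 0.158), (-8, 0.142), (0, 0.142), (8, 0.143), (16, 0.158), (24, 0.158), (32, 0.158)]
rim plane slope [ 0.0048 -0.0011  0.1559]
3590 ((502.23095703125, -1.4218902587890625), (56.12059020996094, 141.15980529785156), 5.452085494995117)
```

View pics/k.png

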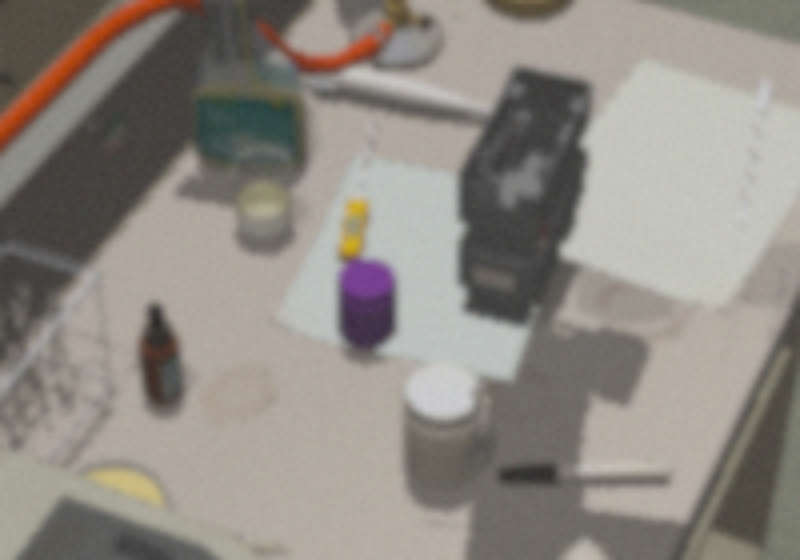

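The rim is level at 156–158 mm (74 + 82) at both ends. The dips are now opposite, with the upper one at the +y end, and the centring is within 1 mm. The bystanders have not moved and the gripper is clear, so I hand in.

```bash
python3 -c "
from station import ticket; print(ticket.finish_job())"
```

```text
the job is handed in; nothing more can be done
None
```

I handed the job in at about 32 s: the short jar stands upright in the lower tote, and the upper tote is turned end for end and sits level on the ledges, clear of the jar, with the tall jar, beaker and timer left where they were.

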